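# Move the tool carrier over the end stops to the storage rail and clip it in

## Robot

A 6-joint arm with a two-finger parallel gripper is mounted at the origin on the work surface. World frame = base frame: x ahead of the robot, y to its left, z up, the work surface at z = 0. Lengths are in mm, angles in rad, forces in N, time in s.
With the tool pointing down it reaches from about 400 to 925 mm from the base axis. Payload 12.5 kg.
Tool frame: the origin (TCP) lies between the finger pads, 19 mm behind the fingertips; this is the grasp point; z points along the fingers, y is the line along which they close (so a half turn about z gives the same grasp; the last joint's range is limited). The gripper opens to 95 mm and grips with 3 to 60 N. Pads are 20 mm wide; open, the fingers measure 119 mm over their backs; the gripper's body (75 mm by 180 mm) begins 59 mm behind the grasp point.
Start: joints at [-1.243, 0.491, 1.559, -0, 1.092, -0.106], TCP at [262.725, -567.116, 233.461] pointing down, gripper open.
Joint ranges: [-3.1, 3.1], [-0.84, 2.19], [0.05, 2.79], [-1.13, 4.28], [0.06, 2.93], [-2.69, 2.69]. Speed limits (rad/s): [2.22, 2.22, 2.79, 3.14, 3.14, 3.14].

## Interface

Orientations are given as [roll, pitch, yaw] about the fixed x, y, z axes, in that order (R = Rz(yaw) Ry(pitch) Rx(roll)).
In Python, from cell import * gives the robot as it stands. The module is installed in compiled form; this text tells all that it offers.
- The arm moves only by the tool arm_command, never from a script. Its arguments are lists of equal length, an entry for each row: "delta_pos": the shift along the world's x, y, z in units of 250 mm (1.0 is 250 mm), a list of three; "delta_rot": the turn, a rotation vector about the world's x, y, z in units of 90 degrees (1.0 is 90 degrees), a list of three; "claw": the closure, from 0 (fully open) to 1 (shut). In form: {"delta_pos": [[tx, ty, tz], ...], "delta_rot": [[wx, wy, wz], ...], "claw": [claw, ...]}. A call has exactly 5 rows; each row is the pose to reach, as a shift and turn from the pose commanded when the call began; what a row does not reach only later rows make up. A row lasts 1/12 s, in which the tool goes at most 41.7 mm and 7.16 degrees, less where a joint would pass 70% of its speed; a pose out of reach is approached as far as the arm can. A call with a number of a shift or a turn outside -1 to 1 is refused whole. A call with a gripper value outside its range is refused whole. The fingers move at their own pace and stop on an object; the grip force is fixed at half the most. Time passes only in rows, so rows that repeat a pose let the fingers close, or fill a call up. It gives the time, the measured TCP pose, the force, the opening and the grip force at its end, in the units of the state.
- state(): the state, without advancing time (a new reading comes with each control period).
- read_camera(name): name is "side" or "top" or "wrist"; returns the picture (480x640x3 uint8, red, green, blue); there is no depth.
- calibration(name): a dict with "camera_matrix" (3x3 intrinsics, pixels), "T" (4x4, takes a point from camera to world coordinates). Camera axes: x right, y down, z forward; pixel columns grow to the right and rows downward; lengths in mm; the calibration is good to about 2 mm. A picture is of the moment at which its call begins: read the wrist's pose just before it. calibration takes no time and is no camera call; for the wrist camera it gives the pose at the moment of the call.
- job_done(): hands the job in; it is judged then, once.
The state is a dict: "t": time; "joints": joint angles; "qvel": joint speeds; "tau": joint torques, N m; "eef_pos": TCP position; "tcp_rot": TCP orientation; "ft_force": force on the tool from outside, world axes, zero at the start; "moment": the same for the moment, N m; "opening": opening from 0.0 (shut) to 1.0 (fully open); "grip_force": force on a finger pad.
Only numpy, scipy, OpenCV 4.12 (cv2) and the standard library are available. Lean on these libraries where they do the work, as an engineer would, in place of code of your own. Each camera call takes 0.05 s, during which the arm holds its last target. There are 200 camera calls.

## Task

Lift the blue tool carrier over the red stop at the end of its rail, thread it over the red stop of the other rail, set it down on that pipe short of the yellow sprung clip and let go of it. Then, without gripping it, push it along the pipe under the clip until you feel it press firmly on the black buffer of the end board (do not ram it) and the clip has snapped down behind it. Leave the jar, the tin and the carton where they stand.

Things in the scene. Friction and masses are not known exactly. Their poses are not given: they have to be found in the camera images.
- carrier: Loose blue tool carrier, 0.4-0.75 kg. Origin: centre of its top block's underside, which rests on the pipe; y along the pipe, z up. Block 60 (x) x 64 (y) x 14 thick. Wooden handle on it, 14 (x) x 30 (y), z 14 to 52. Under the block a closed ring round the pipe: opening x -14..14, z -50..0, 4 mm cheeks, 6 mm bottom bar. Tool panel below, 64 wide, to z -128
- carrier_grip (a point): Point on the handle's middle axis, 36 mm above the carrier's origin: a TCP here, gripping the handle across its 14 mm (carrier x), has fingertips 3 mm above the block. Because of the ring the carrier leaves a pipe only over its free end, and passes a stop when lifted 14 to 32 mm off the pipe (23 is midway), with 5 mm play to each side
- rail_a: Fixed rail with the carrier at the start. Origin on the table under the pipe's middle, y along the pipe, z up. Steel pipe 18 mm thick, y -100 to 100, top at z 169. Free end at y -100 with a red upright stop, y -100 to -92, 14 wide, 14 mm above the pipe top. Timber post 70 (x) x 40 (y) from y 100, up to z 186
- rail_a_tip (a point): Free end of rail A: on the pipe's top line at its very end (rail A y -100, z 169), foot of the red stop
- rail_b: Fixed storage rail. Origin on the table, y along the pipe, z up. Pipe 18 mm thick from y -110 (end board) to its free end y 118, top z 169. Red stop on y 110 to 118, 14 wide, 14 mm above the pipe top. Set the carrier down with its origin at y 43 to 74; home is y -74 to -62. The rails' free ends are 85 to 115 mm apart, up to 15 mm out of line and 0.1 rad askew
- rail_b_tip (a point): Free end of rail B: on the pipe's top line at its very end (rail B y 118, z 169), foot of the red stop
- home (a point): On rail B's pipe top line: the farthest that the carrier's origin can come (rail B y -74, z 169; axes as rail B), with the buffer set right in; with it set right out the carrier stops 12 mm sooner, at y -62
- endboard: Top of rail B's timber post, 70 (x) x 40 (y) x 36, top z 186 above the table. Origin: lower edge middle of its face to the carrier (rail B y -110, z 150), axes as rail B. It bears a stiff black rubber buffer bar, 40 (x) x 12 tall, z 170-182, which meets the block. The bar stands 4 to 16 mm out of the face, set differently each time, not reported: feel for it
- clip (a joint): Yellow sprung fork clip hinged on the end board top; rad, 0 down, grows as it rides up (block lifts it 0.08). Two arms 8 wide at x -26 and 26 (44 free between), catches at rail B y -26 reaching 8 below the block's top, upturned ramps to y 7, z 190. Pushing under takes 5-18 N; catches drop 4-16 mm behind the block at home. Shut fingers (30 wide) fit between to push the handle's rear (+y)
- jar: Bystander: amber jar with brass lid, 64 mm wide, 85 tall, origin under its centre; leave alone.
- tin: Bystander: green tin, 72 mm wide, 95 tall, origin under its centre; leave alone.
- carton: Bystander: brown cardboard carton 90 by 150 by 60 mm, origin under its centre; leave alone.
Mind the look-alikes: they are no part of the job. What is meant by the carrier is not purple, and is the smaller of those in its own colour.

How it is judged (in metres and radians):
On the way, in this order (a step that is already met when the one before it is completed fails the run):
1. the carrier has been lifted over the red stop and is clear of the first rail's end (y of carrier in the frame of rail_a below -0.134 m and contact force between carrier and rail_a below 0.1 N and height (world z) of carrier above 0.12 m).
2. it hangs on the storage rail between the red stop and the clip, let go (y of carrier in the frame of rail_b between 0.036 and 0.08 m and z of carrier in the frame of rail_b between 0.163 and 0.175 m and contact force between carrier and rail_b above 1 N and contact force between carrier and the fingers below 0.1 N and value of joint clip below 0.03 rad), for 0.2 s.
3. it presses on the buffer of the end board with more than 4 N (contact force between carrier and endboard above 4 N and horizontal distance between carrier and home below 0.017 m).
At the end, for the whole second after the job is handed in: The carrier hangs upright (within 0.25 rad) and at rest on the storage rail's pipe, home between the end board's buffer and the catches (within 17.5 mm of its farthest place), the clip down (below 0.03 rad) behind it, and nothing of the robot touching it (y of carrier in the frame of home between -0.003 and 0.0175 m and x of carrier in the frame of home between -0.008 and 0.008 m and z of carrier in the frame of rail_b between 0.163 and 0.175 m and value of joint clip below 0.03 rad and angle between carrier's own z axis and vertical below 0.25 rad and linear speed of carrier below 0.02 m/s and contact force between carrier and the arm below 0.1 N and contact force between carrier and the fingers below 0.1 N).
It fails at once if the carrier is rammed on the end board with more than 35 N (contact force between carrier and endboard above 35 N).
It fails at once if the jar is moved more than 20 mm (distance of jar from where it was at the start of the episode above 0.02 m).
It fails at once if the tin is moved more than 20 mm (distance of tin from where it was at the start of the episode above 0.02 m).
It fails at once if the carton is moved more than 20 mm (distance of carton from where it was at the start of the episode above 0.02 m).
It also fails if it takes over 58 s, if anything falls off the work surface, if the arm or the gripper's body presses on something with over 40 N, if the wrist force passes 120 N, or if a joint passes its speed limit or range.

## Working session

There is one attempt and no reset: what is moved stays moved. The work goes in short steps, Python scripts to look and compute and a tool call to move; the robot and the scene stay as the last step left them, time stands still between calls to the robot, and variables do not carry over. Pictures are saved under pics/ and viewed, at most 10 in all, crops included, and the job is handed in when it is done.

Besides the shell and the picture viewer there is one more tool, called after ">>>" as name(argument=value, ...) on one line, values as JSON. arm_command: Moves the arm, as the interface text tells. Shifts and turns lie within -1 to 1; 1 stands for 250 mm of shift or 90 degrees of turn. Its arguments: {"type":"object","properties":{"delta_pos":{"type":"array"},"delta_rot":{"type":"array"},"claw":{"type":"array"}},"required":["delta_pos","delta_rot","claw"]}

```bash
mkdir -p pics
python3 - <<'E'
from cell import *
import cv2,numpy as np
s=state();print(s)
for n in("side","top","wrist"):
    c=calibration(n);print(n,c["camera_matrix"].tolist(),np.round(c["T"],3).tolist())
    im=read_camera(n);cv2.imwrite(f"pics/{n}0.png",im[:,:,::-1]);np.save(f"pics/{n}0.npy",im)
E
```

```text
{'t': 0.0, 'joints': array([-1.24259795e+00,  4.91564348e-01,  1.55941513e+00, -3.12570283e-05,
        1.09166347e+00, -1.05601213e-01]), 'qvel': array([ 6.32978197e-04, -3.05522481e-04,  8.06088376e-04, -8.73089754e-04,
        3.69303902e-05, -4.01777365e-04]), 'tau': array([-2.10524745e-04, -6.12646437e+01, -2.58189046e+01,  6.91958028e-02,
        4.81638929e-02, -8.73922477e-05]), 'eef_pos': array([ 262.65023128, -566.9146636 ,  232.87057081]), 'tcp_rot': array([-3.14054528e+00, -8.31389220e-05,  4.33813974e-01]), 'ft_force': array([-1.04388603, -0.02004343,  0.60282616]), 'moment': array([ 0.03543127, -0.00682807,  0.01906501]), 'grip_force': 0.0, 'opening': 1.0018779129449975}
side [[434.8270000987359, 0.0, 317.70598532189547], [0.0, 434.8270000987359, 235.93016207154946], [0.0, 0.0, 1.0]] [[0.984, -0.105, 0.141, 439.111], [-0.176, -0.6, 0.78, -686.691], [0.003, -0.793, -0.609, 642.393], [0.0, 0.0, 0.0, 1.0]]
top [[571.5801341332308, 0.0, 311.93020620780777], [0.0, 571.5801341332308, 239.25386247126292], [0.0, 0.0, 1.0]] [[-0.029, -0.99, 0.141, 433.803], [-0.999, 0.031, 0.014, -12.792], [-0.018, -0.14, -0.99, 1123.86], [0.0, 0.0, 0.0, 1.0]]
wrist [[347.70607071738993, 0.0, 327.6171661057763], [0.0, 347.70607071738993, 238.35887832026125], [0.0, 0.0, 1.0]] [[0.42, -0.882, -0.215, 322.844], [-0.907, -0.409, -0.098, -540.029], [-0.002, 0.236, -0.972, 384.093], [0.0, 0.0, 0.0, 1.0]]
```

View pics/top0.png

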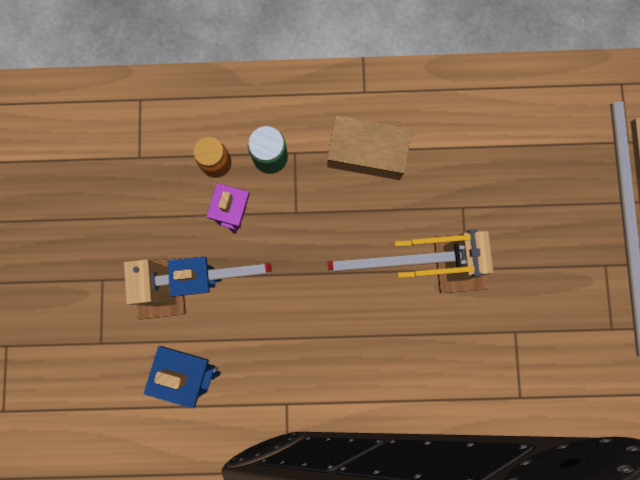

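View pics/side0.png

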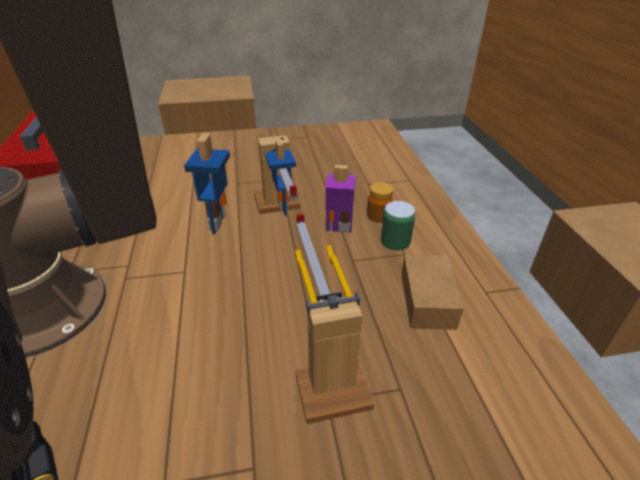

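The top view shows the small blue carrier on rail A at about (188,276), with its red tip at (268,268). Rail B's tip is at (330,266), its end board at about (485,253), and the large blue decoy at (178,377). Now I'll measure.

```bash
cat > h.py <<'E'
import numpy as np,cv2
def ray(c,uv,z):
    K=np.array(c["camera_matrix"]);T=np.array(c["T"])
    uv=np.atleast_2d(uv).astype(float)
    d=(T[:3,:3]@np.linalg.inv(K)@np.c_[uv,np.ones(len(uv))].T).T
    o=T[:3,3]; return o+d*((z-o[2])/d[:,2])[:,None]
def proj(c,P):
    K=np.array(c["camera_matrix"]);T=np.linalg.inv(np.array(c["T"]))
    p=(T[:3,:3]@np.atleast_2d(P).T).T+T[:3,3]; q=(K@p.T).T; return q[:,:2]/q[:,2:]
def blobs(m,amin=15):
    n,l,s,c=cv2.connectedComponentsWithStats(m.astype(np.uint8))
    return [(s[i].tolist(),c[i].round(1).tolist(),l==i) for i in range(1,n) if s[i,4]>=amin]
E
python3 - <<'E'
from cell import *
from h import *
c=calibration("top");im=np.load("pics/top0.npy");h=cv2.cvtColor(im,cv2.COLOR_RGB2HSV)
H,S,V=[h[...,i].astype(int) for i in range(3)]
for name,m,z in(("red",((H<6)|(H>174))&(S>150)&(V>70),183),("blue",(H>100)&(H<125)&(S>120)&(V>60),183),("pipe",(S<70)&(V>110),165),("yel",(H>18)&(H<30)&(S>180)&(V>120),192)):
    for s,ct,mk in blobs(m):
        if not(100<ct[1]<420 and 100<ct[0]<520):continue
        ys,xs=np.nonzero(mk);P=ray(c,np.c_[xs,ys],z)[:,:2]
        r=cv2.minAreaRect(np.c_[xs,ys].astype(np.float32))
        ln=cv2.fitLine(P.astype(np.float32),cv2.DIST_L2,0,.01,.01).ravel()
        print(name,s,ct,"world",P.mean(0).round(1),"ymin/max",P[:,1].min().round(1),P[:,1].max().round(1),"dir",ln[:2].round(4),"rect",[np.round(q,1) for q in r])
b=im[225:310,120:300];d=im[225:310,320:500]
out=np.vstack([cv2.resize(b,None,fx=4,fy=3.5,interpolation=2),cv2.resize(d,None,fx=4,fy=3.5,interpolation=2)])
cv2.imwrite("pics/crop1.png",out[:,:,::-1])
E
```

```text
red [328, 261, 5, 9, 40] [330.0, 264.9] world [524.1 -28.5] ymin/max -31.9 -25.0 dir [0.9938 0.1108] rect [array([330., 265.]), array([8., 4.]), np.float64(90.0)]
red [265, 263, 6, 8, 37] [267.7, 266.6] world [524.4  74.6] ymin/max 70.9 79.0 dir [0.9825 0.1861] rect [array([267.7, 266.5]), array([7.6, 4.4]), np.float64(81.9)]
blue [168, 257, 47, 39, 1155] [189.2, 276.4] world [512.1 205. ] ymin/max 163.8 240.3 dir [ 0.0035 -1.    ] rect [array([190.7, 275.6]), array([35.4, 45.4]), np.float64(83.7)]
blue [144, 347, 69, 61, 2254] [178.9, 376.3] world [351.1 221.3] ymin/max 167.7 277.7 dir [0.2343 0.9722] rect [array([179.6, 377.7]), array([59.9, 50.6]), np.float64(16.7)]
pipe [248, 126, 36, 34, 977] [265.6, 142.7] world [742.5  76.2] ymin/max 45.7 106.9 dir [0.1768 0.9842] rect [array([265.5, 142.5]), array([33., 35.]), np.float64(90.0)]
pipe [459, 246, 6, 3, 18] [461.5, 247.0] world [ 549.3 -250.9] ymin/max -255.2 -246.6 dir [0.0202 0.9998] rect [array([461.5, 247. ]), array([2., 5.]), np.float64(90.0)]
pipe [329, 251, 126, 21, 1270] [393.0, 260.8] world [ 529.6 -134.7] ymin/max -237.
[... 274 characters left out ...]
pe [208, 264, 63, 16, 599] [236.9, 271.4] world [519.6 128.4] ymin/max 72.6 177.3 dir [ 0.0759 -0.9971] rect [array([238.7, 271.2]), array([10.4, 62. ]), np.float64(83.4)]
pipe [155, 275, 14, 11, 141] [161.5, 280.0] world [509.  255.9] ymin/max 244.9 267.0 dir [ 0.1224 -0.9925] rect [array([161.5, 280. ]), array([10., 13.]), np.float64(90.0)]
yel [394, 235, 77, 11, 363] [432.3, 240.2] world [ 558.9 -197.3] ymin/max -259.0 -134.4 dir [ 0.0612 -0.9981] rect [array([432. , 240.3]), array([ 5.2, 76.1]), np.float64(84.6)]
yel [397, 267, 77, 10, 374] [435.9, 271.5] world [ 507.3 -200.1] ymin/max -260.7 -136.9 dir [ 0.055  -0.9985] rect [array([435.1, 271.5]), array([ 5.4, 76.2]), np.float64(85.2)]
```

View pics/crop1.png

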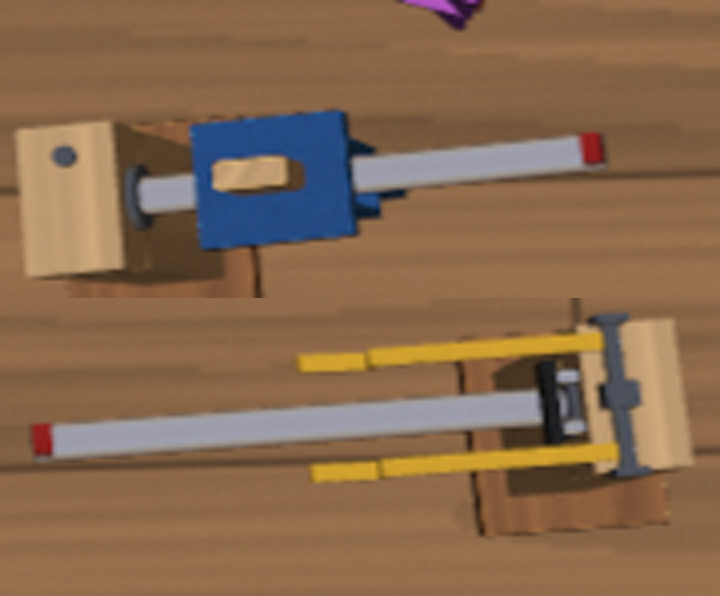

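>>> arm_command(delta_pos=[[0.1,0.11,0.06],[0.2,0.22,0.12],[0.3,0.34,0.18],[0.4,0.46,0.24],[0.5,0.58,0.3]], delta_rot=[[0,0,0.075],[0,0,0.15],[0,0,0.22],[0,0,0.3],[0,0,0.37]], claw=[0,0,0,0,0])

```text
t: 0.57
eef_pos: [388.1, -420.9, 308.8]
tcp_rot: [-3.141, -0.0, 1.021]
ft_force: [0.6, -1.1, -0.4]
opening: 1.0
grip_force: 0.0
```

>>> arm_command(delta_pos=[[0.06,0.14,0],[0.12,0.28,0],[0.18,0.42,0],[0.24,0.56,0],[0.3,0.7,0]], delta_rot=[[0,0,0.075],[0,0,0.15],[0,0,0.22],[0,0,0.3],[0,0,0.37]], claw=[0,0,0,0,0])

```text
t: 0.98
eef_pos: [462.7, -245.6, 308.2]
tcp_rot: [-3.142, -0.0, 1.602]
ft_force: [0.7, -0.4, -0.2]
opening: 0.997
grip_force: 0.0
```

>>> arm_command(delta_pos=[[0.02,0.15,0],[0.04,0.3,0],[0.06,0.45,0],[0.08,0.6,0],[0.1,0.75,0]], delta_rot=[[0,0,0.03],[0,0,0.034],[0,0,0.034],[0,0,0.034],[0,0,0.034]], claw=[0,0,0,0,0])

```text
t: 1.4
eef_pos: [487.2, -58.1, 308.3]
tcp_rot: [3.142, 0.0, 1.649]
ft_force: [0.9, -0.6, -0.1]
opening: 1.0
grip_force: 0.0
```

>>> arm_command(delta_pos=[[0.02,0.15,0],[0.04,0.3,0],[0.06,0.45,0],[0.06,0.6,0],[0.06,0.7,0]], delta_rot=[[0,0,0],[0,0,0],[0,0,0],[0,0,0],[0,0,0]], claw=[0,0,0,0,0])

```text
t: 1.82
eef_pos: [502.0, 117.9, 308.1]
tcp_rot: [-3.141, -0.0, 1.651]
ft_force: [-0.1, 0.1, -0.3]
opening: 0.999
grip_force: 0.0
```

Run:
```python
from cell import *
from h import *
c=calibration("wrist");im=read_camera("wrist");cv2.imwrite("pics/w1.png",im[:,:,::-1]);np.save("pics/w1.npy",im)
import pickle;pickle.dump(c,open("pics/w1.pkl","wb"))
print(np.round(c["T"],3).tolist())
print(state()["eef_pos"])
```

```text
[[0.997, 0.078, 0.018, 497.181], [0.08, -0.969, -0.234, 182.828], [-0.0, 0.235, -0.972, 459.311], [0.0, 0.0, 0.0, 1.0]]
[501.95126875 120.20869647 308.10131819]
```

View pics/w1.png

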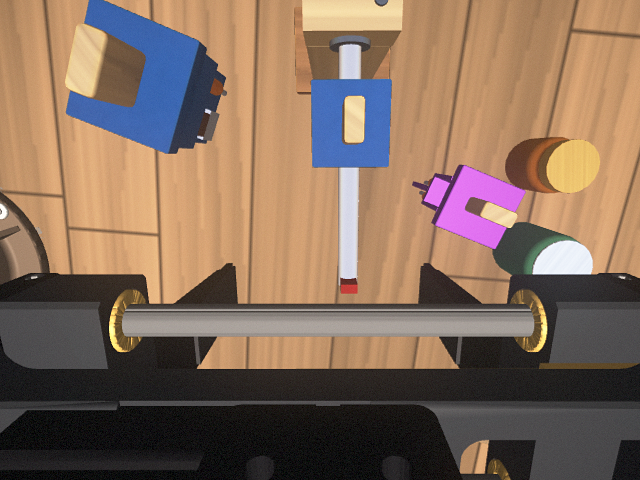

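The wrist view shows the carrier block at columns 312–391, rows 80–167, the handle at about (355,118), and the rail A stop at (348,286).

Run:
```python
from h import *
import pickle
c=pickle.load(open("pics/w1.pkl","rb"));im=np.load("pics/w1.npy");h=cv2.cvtColor(im,cv2.COLOR_RGB2HSV)
H,S,V=[h[...,i].astype(int) for i in range(3)]
m=(H>100)&(H<125)&(S>120)&(V>60)
for s,ct,mk in blobs(m,3000):
    if ct[0]<300: continue
    r=cv2.boxPoints(cv2.minAreaRect(np.argwhere(mk)[:,::-1].astype(np.float32)));P=ray(c,r,183);print("blue",P.mean(0).round(1),P[:,:2].round(1).tolist(),s)
m=((H<6)|(H>174))&(S>150)&(V>70)
for s,ct,mk in blobs(m,60):
    if ct[0]<300: continue
    u=[[s[0]-.5,s[1]-.5],[s[0]+s[2]-.5,s[1]-.5]];P=ray(c,u,183);print("red top back edge",P.round(1).tolist(),s)
    u=[[s[0]+s[2]/2-.5,s[1]+s[3]-.5]];print("low edge z183,169",ray(c,u,183).round(1),ray(c,u,169).round(1))
# pipe centre at rows
for rr in (60,70,180,200,220,240,260,272):
    x=np.nonzero((S[rr,300:400]<60)&(V[rr,300:400]>90))[0]+300;print(rr,x.min(),x.max(),ray(c,[[(x.min()+x.max())/2,rr]],163).round(1)[0])
sub=(H[80:170,312:392]<25)&(V[80:170,312:392]>140)&(S[80:170,312:392]<140)
for s,ct,mk in blobs(sub,100):
    print("handle",s,ct,ray(c,[[312+ct[0],80+ct[1]]],221).round(1),ray(c,[[311.5+s[0],79.5+s[1]],[311.5+s[0]+s[2],79.5+s[1]]],221).round(1).tolist())
```

```text
blue [512.6 206.6 183. ] [[480.6, 235.5], [538.5, 240.1], [546.2, 177.8], [484.9, 172.9]] [311, 79, 80, 88, 5695]
red top back edge [[516.3, 78.9, 183.0], [530.6, 80.0, 183.0]] [341, 283, 17, 11, 166]
low edge z183,169 [[524.4  69.6 183. ]] [[525.8  63.8 169. ]]
60 339 360 [508.4 255.4 163. ]
70 338 360 [508.7 248.2 163. ]
180 338 358 [515.9 163.2 163. ]
200 338 358 [517.5 146.4 163. ]
220 338 357 [518.7 129.  163. ]
240 338 357 [520.3 111.3 163. ]
260 338 357 [522.  93. 163.]
272 338 357 [523.1  81.8 163. ]
handle [45, 12, 35, 78, 225] [72.9, 69.2] [[534.7 189.1 221. ]] [[512.4, 223.2, 221.0], [534.7, 225.0, 221.0]]
handle [32, 16, 21, 47, 964] [42.0, 38.9] [[512.4 206.5 221. ]] [[504.3, 220.1, 221.0], [517.7, 221.2, 221.0]]
```

>>> arm_command(delta_pos=[[0.01,0.12,0],[0.02,0.24,0],[0.04,0.36,-0.05],[0.04,0.36,-0.15],[0.04,0.36,-0.2]], delta_rot=[[0,0,0],[0,0,0.002],[0,0,0.002],[0,0,0.002],[0,0,0.002]], claw=[0,0,0,0,0])

```text
t: 2.28
eef_pos: [511.7, 206.3, 256.0]
tcp_rot: [-3.14, 0.0, 1.655]
ft_force: [-1.8, -0.6, -0.7]
opening: 0.999
grip_force: 0.0
```

>>> arm_command(delta_pos=[[0,0,0],[0,0,0],[0,0,0],[0,0,0],[0,0,0]], delta_rot=[[0,0,0],[0,0,0],[0,0,0],[0,0,0],[0,0,0]], claw=[0,0,0,0,0])

```text
t: 2.7
eef_pos: [512.7, 204.8, 259.3]
tcp_rot: [3.14, -0.0, 1.652]
ft_force: [-0.0, 0.6, -0.0]
opening: 1.0
grip_force: 0.0
```

>>> arm_command(delta_pos=[[0,0.004,-0.07],[0,0.004,-0.14],[0,0.004,-0.19],[0,0.004,-0.212],[0,0.004,-0.212]], delta_rot=[[0,0,0],[0,0,0],[0,0,0],[0,0,0],[0,0,0]], claw=[0,0,0,0,0])

```text
t: 3.12
eef_pos: [512.3, 205.8, 204.7]
tcp_rot: [-3.14, 0.0, 1.652]
ft_force: [0.0, 1.0, 0.6]
opening: 0.998
grip_force: 0.0
```

>>> arm_command(delta_pos=[[0,0,0],[0,0,0],[0,0,0],[0,0,0],[0,0,0]], delta_rot=[[0,0,0],[0,0,0],[0,0,0],[0,0,0],[0,0,0]], claw=[0.5,0.7,0.8,1,1])

```text
t: 3.53
eef_pos: [512.5, 206.0, 205.7]
tcp_rot: [3.141, -0.0, 1.653]
ft_force: [0.1, -0.2, 0.1]
opening: 0.704
grip_force: 0.0
```

>>> arm_command(delta_pos=[[0,0,0],[0,0,0],[0,0,0],[0,0,0],[0,0,0]], delta_rot=[[0,0,0],[0,0,0],[0,0,0],[0,0,0],[0,0,0]], claw=[1,1,1,1,1])

```text
t: 3.95
eef_pos: [512.4, 206.0, 205.3]
tcp_rot: [3.142, 0.0, 1.653]
ft_force: [0.9, -0.8, 1.3]
opening: 0.357
grip_force: 0.0
```

>>> arm_command(delta_pos=[[0,0,0],[0,0,0],[0,0,0],[0,0,0],[0,0,0]], delta_rot=[[0,0,0],[0,0,0],[0,0,0],[0,0,0],[0,0,0]], claw=[1,1,1,1,1])

```text
t: 4.37
eef_pos: [512.4, 206.0, 205.3]
tcp_rot: [3.142, 0.0, 1.653]
ft_force: [0.5, -0.4, -0.6]
opening: 0.143
grip_force: 30.0
```

>>> arm_command(delta_pos=[[0,0,0.01],[0,0,0.03],[0,0,0.06],[0,0,0.092],[0,0,0.092]], delta_rot=[[0,0,0],[0,0,0],[0,0,0],[0,0,0],[0,0,0]], claw=[1,1,1,1,1])

```text
t: 4.78
eef_pos: [513.0, 206.2, 230.1]
tcp_rot: [3.139, -0.0, 1.653]
ft_force: [0.2, -0.5, -5.3]
opening: 0.145
grip_force: 30.0
```

>>> arm_command(delta_pos=[[0.004,-0.05,-0.004],[0.011,-0.13,-0.004],[0.018,-0.21,-0.004],[0.026,-0.31,-0.004],[0.034,-0.4,-0.004]], delta_rot=[[0,0,0],[0,0,0],[0,0,0],[0,0,0],[0,0,0]], claw=[1,1,1,1,1])

```text
t: 5.2
eef_pos: [520.7, 104.5, 227.1]
tcp_rot: [-3.141, 0.0, 1.653]
ft_force: [0.3, -0.0, -5.7]
opening: 0.144
grip_force: 30.0
```

>>> arm_command(delta_pos=[[0.007,-0.08,0],[0.013,-0.16,0],[0.02,-0.24,0],[0.026,-0.31,0],[0.028,-0.33,0]], delta_rot=[[0,0,0],[0,0,0],[0,0,0],[0,0,0],[0,0,0]], claw=[1,1,1,1,1])

```text
t: 5.62
eef_pos: [527.9, 21.0, 227.1]
tcp_rot: [-3.142, 0.001, 1.651]
ft_force: [1.5, -1.0, -5.5]
opening: 0.145
grip_force: 30.0
```

>>> arm_command(delta_pos=[[0,0,0],[0,0,0],[0,0,0],[0,0,0],[0,0,0]], delta_rot=[[0,0,-0.01],[0,0,-0.018],[0,0,-0.018],[0,0,-0.018],[0,0,-0.018]], claw=[1,1,1,1,1])

```text
t: 6.03
eef_pos: [527.8, 24.2, 227.3]
tcp_rot: [3.142, -0.0, 1.626]
ft_force: [-0.1, -0.5, -5.7]
opening: 0.149
grip_force: 30.0
```

Run:
```python
from cell import *
from h import *
import pickle
for n in("top","side"):
    c=calibration(n);im=read_camera(n);np.save(f"pics/{n}2.npy",im)
    if n=="side": cv2.imwrite("pics/side2.png",cv2.resize(im[120:360,200:420],None,fx=2.5,fy=2.5,interpolation=2)[:,:,::-1])
print(state()["eef_pos"],state()["ft_force"])
c=calibration("top");im=np.load("pics/top2.npy")
h=cv2.cvtColor(im,cv2.COLOR_RGB2HSV);H,S,V=[h[...,i].astype(int) for i in range(3)]
for rr in range(335,460,10):
    x=np.nonzero((S[246:274,rr]<70)&(V[246:274,rr]>110))[0]+246
    if len(x):print(rr,len(x),ray(c,[[rr,(x.min()+x.max())/2]],164).round(1)[0])
```

```text
[527.87869206  24.02737736 227.26693269] [-0.67848427  0.2564835  -6.33746896]
345 10 [525.8 -54.  164. ]
355 11 [526.2 -70.8 164. ]
365 11 [527.3 -87.7 164. ]
375 11 [ 528.5 -104.6  164. ]
385 10 [ 528.8 -121.4  164. ]
395 10 [ 530.  -138.3  164. ]
405 10 [ 531.2 -155.1  164. ]
415 11 [ 531.5 -171.9  164. ]
425 11 [ 532.7 -188.8  164. ]
435 10 [ 533.  -205.6  164. ]
445 10 [ 534.2 -222.5  164. ]
455 1 [ 529.5 -238.9  164. ]
```

View pics/side2.png

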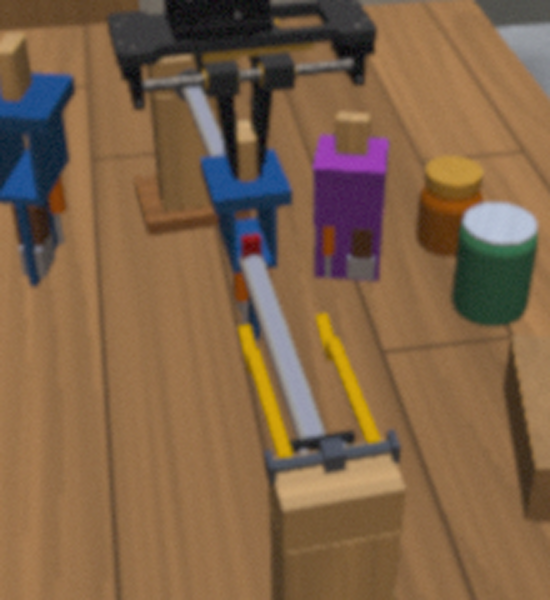

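Rail B's centreline is x ≈ 525.8+0.05·(−54−y). I'll align with it and then thread the carrier on.

>>> arm_command(delta_pos=[[-0.01,0,0],[-0.024,0,0],[-0.023,-0.02,0],[-0.02,-0.08,0],[-0.016,-0.16,0]], delta_rot=[[0,0,0],[0,0,0],[0,0,0],[0,0,0],[0,0,0]], claw=[1,1,1,1,1])

```text
t: 6.55
eef_pos: [523.7, -16.4, 227.4]
tcp_rot: [3.141, -0.0, 1.626]
ft_force: [-0.3, -0.3, -5.8]
opening: 0.148
grip_force: 30.0
```

>>> arm_command(delta_pos=[[0.004,-0.08,0],[0.008,-0.16,0],[0.011,-0.22,0],[0.013,-0.268,0],[0.013,-0.268,0]], delta_rot=[[0,0,0],[0,0,0],[0,0,0],[0,0,0],[0,0,0]], claw=[1,1,1,1,1])

```text
t: 6.97
eef_pos: [527.2, -85.5, 227.3]
tcp_rot: [3.141, 0.001, 1.623]
ft_force: [-0.7, -0.7, -6.9]
opening: 0.145
grip_force: 30.0
```

>>> arm_command(delta_pos=[[0,0,-0.02],[0,0,-0.04],[0,0,-0.06],[0,0,-0.08],[0,0,-0.08]], delta_rot=[[0,0,0],[0,0,0],[0,0,0],[0,0,0],[0,0,0]], claw=[1,1,1,1,1])

```text
t: 7.38
eef_pos: [526.7, -82.8, 206.0]
tcp_rot: [-3.14, -0.001, 1.625]
ft_force: [-1.6, 0.7, -6.5]
opening: 0.149
grip_force: 30.0
```

Run:
```python
from cell import *
from h import *
im=read_camera("wrist");cv2.imwrite("pics/w3.png",im[:,:,::-1])
im=read_camera("side")
cv2.imwrite("pics/side3.png",cv2.resize(im[170:330,230:400],None,fx=3.5,fy=3.5,interpolation=2)[:,:,::-1])
print(state()["eef_pos"],state()["ft_force"])
```

```text
[527.14682066 -83.10192345 207.00967079] [ 0.41033982  0.1646151  -6.95235049]
```

View pics/side3.png

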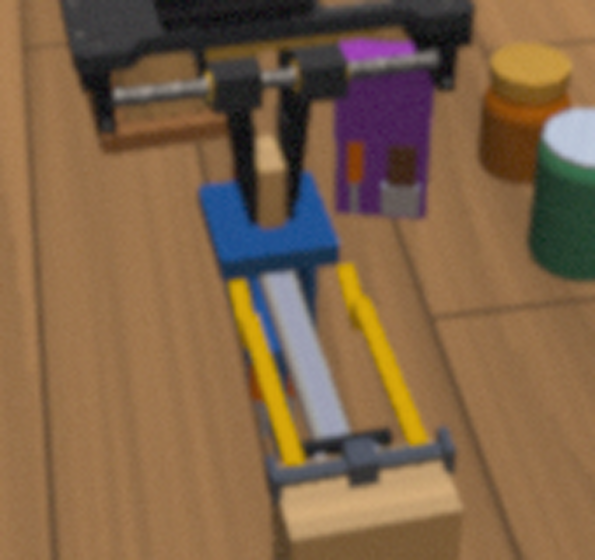

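The carrier is threaded on and hangs about 1.5 mm above the pipe, just short of the clip ramps. I'll lower it and let go.

>>> arm_command(delta_pos=[[0,0,-0.004],[0,0,-0.008],[0,0,-0.008],[0,0,-0.008],[0,0,-0.008]], delta_rot=[[0,0,0],[0,0,0],[0,0,0],[0,0,0],[0,0,0]], claw=[1,1,1,1,1])

```text
t: 7.9
eef_pos: [527.2, -83.5, 205.4]
tcp_rot: [3.141, 0.0, 1.624]
ft_force: [0.6, -0.6, -5.2]
opening: 0.147
grip_force: 30.0
```

>>> arm_command(delta_pos=[[0,0,0],[0,0,0],[0,0,0],[0,0,0],[0,0,0]], delta_rot=[[0,0,0],[0,0,0],[0,0,0],[0,0,0],[0,0,0]], claw=[0.6,0.6,0.6,0.6,0.6])

```text
t: 8.32
eef_pos: [527.3, -83.5, 205.5]
tcp_rot: [3.141, 0.0, 1.624]
ft_force: [-0.3, 0.1, 0.5]
opening: 0.391
grip_force: 0.0
```

>>> arm_command(delta_pos=[[0,0,0],[0,0,0],[0,0,0],[0,0,0],[0,0,0]], delta_rot=[[0,0,0],[0,0,0],[0,0,0],[0,0,0],[0,0,0]], claw=[0.6,0.6,0.6,0.6,0.6])

```text
t: 8.73
eef_pos: [527.2, -83.5, 205.3]
tcp_rot: [3.142, 0.0, 1.624]
ft_force: [-0.2, -0.1, 0.2]
opening: 0.401
grip_force: 0.0
```

>>> arm_command(delta_pos=[[0,0,0.04],[0,0,0.1],[0,0,0.16],[0,0.04,0.22],[-0.004,0.1,0.22]], delta_rot=[[0,0,0],[0,0,0],[0,0,0],[0,0,0],[0,0,0]], claw=[0.6,0.6,0.6,0.8,1])

```text
t: 9.15
eef_pos: [527.2, -59.1, 263.6]
tcp_rot: [3.137, 0.001, 1.623]
ft_force: [0.3, 0.3, -0.3]
opening: 0.315
grip_force: 0.0
```

>>> arm_command(delta_pos=[[-0.002,0.03,0],[-0.004,0.07,0],[-0.004,0.07,0],[-0.004,0.07,0],[-0.004,0.07,0]], delta_rot=[[0,0,0],[0,0,0],[0,0,0],[0,0,0],[0,0,0]], claw=[1,1,1,1,1])

```text
t: 9.57
eef_pos: [525.2, -41.2, 260.0]
tcp_rot: [-3.141, 0.0, 1.625]
ft_force: [-0.1, -0.1, -0.5]
opening: 0.015
grip_force: 0.0
```

>>> arm_command(delta_pos=[[0,0,0],[0,0,0],[0,0,0],[0,0,0],[0,0,0]], delta_rot=[[0,0,0],[0,0,0],[0,0,0],[0,0,0],[0,0,0]], claw=[1,1,1,1,1])

```text
t: 9.98
eef_pos: [525.2, -41.1, 260.3]
tcp_rot: [3.142, -0.0, 1.624]
ft_force: [0.8, 0.1, 0.4]
opening: 0.005
grip_force: 0.0
```

Run:
```python
from cell import *
from h import *
c=calibration("top");im=read_camera("top");np.save("pics/top4.npy",im)
s=state();print(s["eef_pos"],s["opening"],s["tcp_rot"])
cv2.imwrite("pics/top4.png",cv2.resize(im[200:320,300:500],None,fx=4,fy=4,interpolation=2)[:,:,::-1])
h=cv2.cvtColor(im,cv2.COLOR_RGB2HSV);H,S,V=[h[...,i].astype(int) for i in range(3)]
for b,ct,mk in blobs((H>100)&(H<125)&(S>120)&(V>60),60):print(b,ct,ray(c,[ct],183).round(1), ray(c,[[b[0]+b[2]-.5,ct[1]]],183).round(1))
```

```text
[525.17329583 -41.06634447 260.25237499] 0.006322700174153536 [ 3.14156473e+00 -6.58316349e-06  1.62435084e+00]
[144, 347, 70, 61, 2263] [179.0, 376.3] [[351.1 221.2 183. ]] [[349.6 165.3 183. ]]
```

View pics/top4.png

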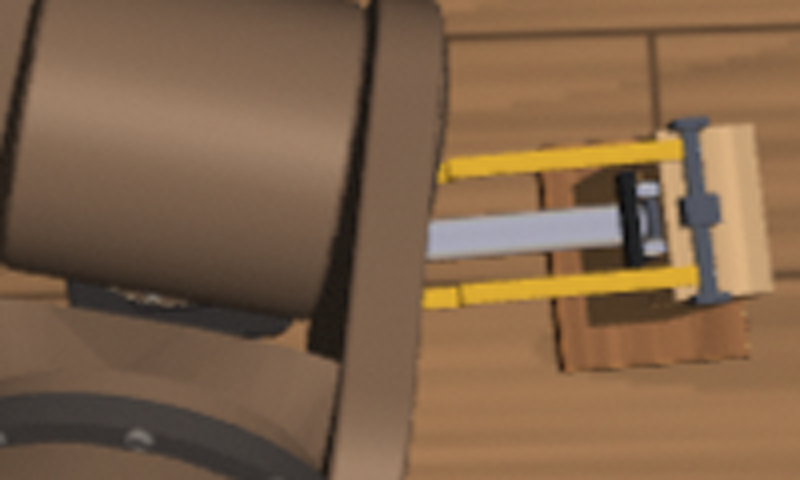

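>>> arm_command(delta_pos=[[0,0,-0.06],[0,0,-0.12],[0,0,-0.18],[0,0,-0.214],[0,0,-0.214]], delta_rot=[[0,0,0],[0,0,0],[0,0,0],[0,0,0],[0,0,0]], claw=[1,1,1,1,1])

```text
t: 10.45
eef_pos: [524.6, -40.9, 205.3]
tcp_rot: [-3.139, -0.001, 1.624]
ft_force: [-0.2, -0.1, 0.2]
opening: 0.005
grip_force: 0.0
```

>>> arm_command(delta_pos=[[0.001,-0.02,0],[0.002,-0.04,0],[0.003,-0.06,0],[0.004,-0.08,0],[0.005,-0.1,0]], delta_rot=[[0,0,0],[0,0,0],[0,0,0],[0,0,0],[0,0,0]], claw=[1,1,1,1,1])

```text
t: 10.87
eef_pos: [526.7, -66.0, 207.6]
tcp_rot: [3.14, -0.001, 1.624]
ft_force: [0.1, 6.2, 4.5]
opening: 0.009
grip_force: 3.4
```

>>> arm_command(delta_pos=[[0.001,-0.02,0],[0.002,-0.04,0],[0.003,-0.06,0],[0.004,-0.08,0],[0.005,-0.1,0]], delta_rot=[[0,0,0],[0,0,0],[0,0,0],[0,0,0],[0,0,0]], claw=[1,1,1,1,1])

```text
t: 11.28
eef_pos: [527.9, -91.0, 207.7]
tcp_rot: [3.14, -0.001, 1.624]
ft_force: [-0.4, 7.5, 4.2]
opening: 0.008
grip_force: 3.9
```

>>> arm_command(delta_pos=[[0.001,-0.02,0],[0.002,-0.04,0],[0.003,-0.06,0],[0.004,-0.08,0],[0.005,-0.1,0]], delta_rot=[[0,0,0],[0,0,0],[0,0,0],[0,0,0],[0,0,0]], claw=[1,1,1,1,1])

```text
t: 11.7
eef_pos: [528.9, -115.1, 207.7]
tcp_rot: [3.141, -0.002, 1.624]
ft_force: [-1.9, 10.7, 3.8]
opening: 0.002
grip_force: 5.2
```

>>> arm_command(delta_pos=[[0.001,-0.02,0],[0.002,-0.04,0],[0.003,-0.06,0],[0.004,-0.08,0],[0.005,-0.1,0]], delta_rot=[[0,0,0],[0,0,0],[0,0,0],[0,0,0],[0,0,0]], claw=[1,1,1,1,1])

```text
t: 12.12
eef_pos: [530.1, -140.4, 207.6]
tcp_rot: [3.141, -0.002, 1.624]
ft_force: [0.2, 10.9, 4.6]
opening: 0.006
grip_force: 5.4
```

Run:
```python
from cell import *
from h import *
s=state();print(s["eef_pos"],s["ft_force"])
im=read_camera("side")
cv2.imwrite("pics/side5.png",cv2.resize(im[170:330,230:400],None,fx=3.5,fy=3.5,interpolation=2)[:,:,::-1])
```

```text
[ 530.12744461 -140.35659866  207.58929237] [ 0.22936533 10.94976547  4.62299748]
```

View pics/side5.png

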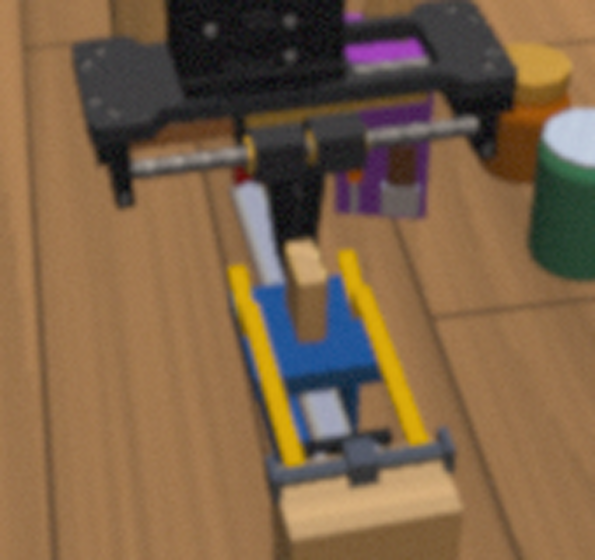

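The carrier is upright and sliding under the clip. Next is the slower approach.

>>> arm_command(delta_pos=[[0.001,-0.02,0],[0.002,-0.04,0],[0.003,-0.06,0],[0.004,-0.08,0],[0.005,-0.1,0]], delta_rot=[[0,0,0],[0,0,0],[0,0,0],[0,0,0],[0,0,0]], claw=[1,1,1,1,1])

```text
t: 12.58
eef_pos: [531.3, -165.3, 207.5]
tcp_rot: [3.141, -0.002, 1.624]
ft_force: [-0.5, 10.4, 4.8]
opening: 0.005
grip_force: 5.4
```

>>> arm_command(delta_pos=[[0.0004,-0.008,0],[0.0008,-0.016,0],[0.0012,-0.024,0],[0.0016,-0.032,0],[0.002,-0.04,0]], delta_rot=[[0,0,0],[0,0,0],[0,0,0],[0,0,0],[0,0,0]], claw=[1,1,1,1,1])

```text
t: 13.0
eef_pos: [531.8, -175.5, 207.5]
tcp_rot: [3.141, -0.001, 1.624]
ft_force: [-0.6, 5.3, 4.3]
opening: 0.005
grip_force: 2.9
```

>>> arm_command(delta_pos=[[0.0002,-0.004,0],[0.0004,-0.008,0],[0.0006,-0.012,0],[0.0008,-0.016,0],[0.001,-0.02,0]], delta_rot=[[0,0,0],[0,0,0],[0,0,0],[0,0,0],[0,0,0]], claw=[1,1,1,1,1])

```text
t: 13.42
eef_pos: [532.1, -180.2, 207.6]
tcp_rot: [3.141, -0.002, 1.624]
ft_force: [-0.6, 15.0, 6.7]
opening: 0.003
grip_force: 7.9
```

>>> arm_command(delta_pos=[[0,-0.001,0],[0,-0.002,0],[0,-0.003,0],[0,-0.003,0],[0,-0.003,0]], delta_rot=[[0,0,0],[0,0,0],[0,0,0],[0,0,0],[0,0,0]], claw=[1,1,1,1,1])

```text
t: 13.83
eef_pos: [532.1, -180.2, 207.6]
tcp_rot: [3.141, -0.003, 1.624]
ft_force: [0.6, 15.4, 6.1]
opening: 0.005
grip_force: 7.5
```

Run:
```python
from cell import *
from h import *
s=state();print(s["eef_pos"],s["ft_force"])
im=read_camera("side")
cv2.imwrite("pics/side6.png",cv2.resize(im[210:330,260:380],None,fx=5,fy=5,interpolation=2)[:,:,::-1])
```

```text
[ 532.07347289 -180.19775225  207.60968107] [ 0.59551101 15.40239155  6.14242127]
```

View pics/side6.png

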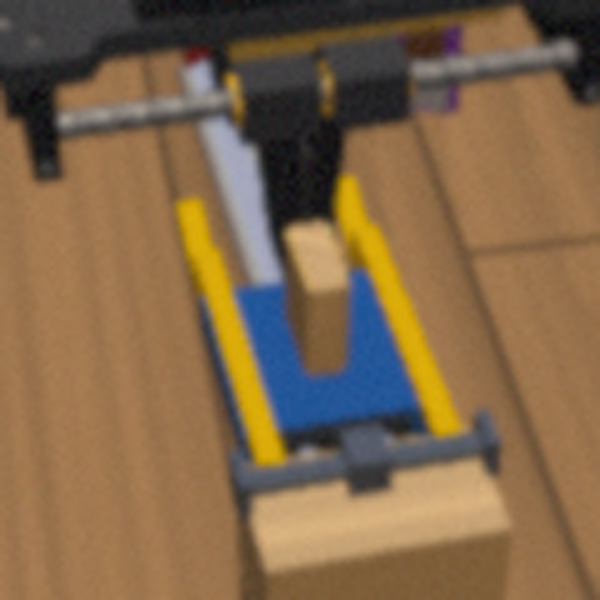

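The push has stalled firmly on the buffer: 15 N with no travel. I'll press slightly more, then back off and check the clip.

>>> arm_command(delta_pos=[[0,-0.002,0],[0,-0.004,0],[0,-0.005,0],[0,-0.005,0],[0,-0.005,0]], delta_rot=[[0,0,0],[0,0,0],[0,0,0],[0,0,0],[0,0,0]], claw=[1,1,1,1,1])

```text
t: 14.3
eef_pos: [532.0, -180.4, 207.7]
tcp_rot: [3.141, -0.005, 1.624]
ft_force: [0.1, 21.7, 8.9]
opening: 0.001
grip_force: 11.1
```

>>> arm_command(delta_pos=[[0,0.008,0],[0,0.02,0],[0,0.05,0],[-0.004,0.08,0],[-0.005,0.1,0]], delta_rot=[[0,0,0],[0,0,0],[0,0,0],[0,0,0],[0,0,0]], claw=[1,1,1,1,1])

```text
t: 14.72
eef_pos: [530.7, -157.4, 206.8]
tcp_rot: [3.142, 0.0, 1.624]
ft_force: [0.7, 0.5, 0.7]
opening: 0.007
grip_force: 0.0
```

>>> arm_command(delta_pos=[[0,0.03,0.1],[0,0.08,0.2],[0,0.2,0.3],[0,0.35,0.36],[0,0.5,0.36]], delta_rot=[[0,0,0],[0,0,0],[0,0,0],[0,0,0],[0,0,0]], claw=[1,1,1,1,1])

```text
t: 15.13
eef_pos: [531.5, -31.9, 300.1]
tcp_rot: [3.136, 0.001, 1.623]
ft_force: [0.2, 0.1, -0.4]
opening: 0.002
grip_force: 0.0
```

Run:
```python
from cell import *
from h import *
s=state();print(s["eef_pos"],s["ft_force"])
a=read_camera("side");t=read_camera("top");c=calibration("top")
cv2.imwrite("pics/fin.png",np.hstack([cv2.resize(a[210:330,270:370],(400,480),interpolation=2),cv2.resize(t[225:300,390:500],(400,480),interpolation=2)])[:,:,::-1])
h=cv2.cvtColor(t,cv2.COLOR_RGB2HSV);H,S,V=[h[...,i].astype(int) for i in range(3)]
for b,ct,mk in blobs((H>100)&(H<125)&(S>120)&(V>60),60):
    if ct[0]>300: print(b,ct,ray(c,[[b[0]-.5,ct[1]],[b[0]+b[2]-.5,ct[1]]],183).round(1))
```

```text
[531.51646481 -31.94806538 300.07118981] [ 0.23174099  0.13702513 -0.44971684]
[412, 242, 46, 28, 772] [435.2, 256.0] [[ 534.7 -163.3  183. ]
 [ 532.4 -238.9  183. ]]
```

View pics/fin.png

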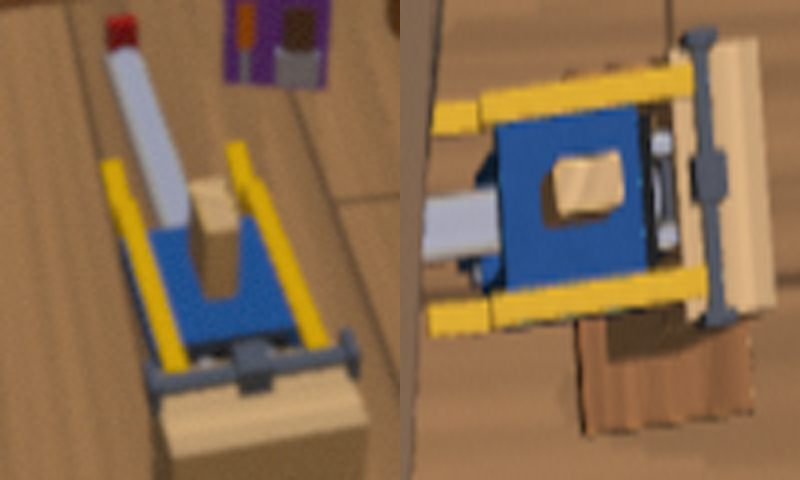

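The block sits on the buffer with the catches just behind it. I'll compare the clip tips with the starting picture and hand in if they match.

Run:
```python
from cell import *
from h import *
def tips(im):
    h=cv2.cvtColor(im,cv2.COLOR_RGB2HSV);H,S,V=[h[...,i].astype(int) for i in range(3)]
    m=(H>18)&(H<30)&(S>180)&(V>120);m[:230]=0;m[310:]=0
    return [np.nonzero(m[:,a:b])[0].min() for a,b in((290,318),(320,350))]
a=tips(np.load("pics/side0.npy"));b=tips(read_camera("side"));print(a,b)
if max(abs(np.subtract(a,b)))<=1: print(job_done())
```

```text
[np.int64(250), np.int64(245)] [np.int64(250), np.int64(245)]
the job is handed in; nothing more can be done
None
```

The carrier is home on rail B against the end board's buffer, with the clip down behind it and the arm clear of it. I handed the job in at about 15 s; no verdict came back.

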